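# Draw the flush bolt and open the double-door bench locker

### The job

Open both doors of the white bench locker wide, about square to its front or further, and leave them at rest: first swing open the plain overlapping door, then draw the flush bolt on the other door fully down by its thumb ledge, then swing that door open too. A spring behind the bolted door keeps the bolt's hooked head caught over the locker's top sheet, so push that door in and hold it in while the ledge goes down. Work gently, never forcing anything, and leave the things lying around where they are.

Things in the scene. Friction and masses are not known exactly. Their poses are not given: they have to be found in the camera images.
- locker: White sheet-metal locker, 160 deep x 300 wide x 203 mm high, screwed to the bench. Origin: centre of its underside, on the bench. x points from front to back (doors face -x, the robot), y to the left seen from the robot, z up. Door leaves: z 45 to 195 mm, front face x = -76. Top sheet at z 198 to 203 begins at x = -58, above the bolt (y -60 to +40) at x = -40; bolt head sticks up to z 215.
- active_hinge (a point): Point on the vertical hinge axis of the active (plain, overlapping) leaf, in the locker frame at x = -68, y = +148, z = 178 mm. Axes those of the locker. The leaf is 14 mm thick and reaches 185 mm from the hinge; when shut it covers the bolt's ledge.
- leaf_active (a joint): Angle of the active leaf (robot's left, +y), rad; 0 = shut, grows as its free edge swings out towards the robot (clockwise from above), stop at 1.75. May start ajar. Stays where it is left (hinge friction 0.1 N m).
- active_bar (a point): Middle of the active leaf's bar handle: level round steel bar, 10 mm thick, 80 mm between its end legs, axis 45 mm in front of the leaf (40 mm clear gap behind it, open from above), 178 mm above the bench. From the hinge: 123 mm along the leaf and 53 mm to its front. At angle 0 the axes are the locker's (x into the leaf, y along the bar); it turns with the leaf.
- passive_hinge (a point): Point on the vertical hinge axis of the passive (bolted) leaf, in the locker frame at x = -68, y = -148, z = 178 mm. Axes those of the locker. The leaf's thick panel reaches 107 mm from the hinge, then a set-back edge (rebate), its face 18 mm deeper, reaches to 168 mm.
- leaf_passive (a joint): Angle of the passive leaf (robot's right, -y), rad; 0 = held by the bolt; negative = pushed in (stop at -0.065, 9 mm at the bolt) against a spring of 4 N at 0, 6.5 N at the stop, acting 152 mm from the hinge; positive = swung out to the robot (anticlockwise from above), stop at 1.75. With the bolt drawn and nobody pushing, the spring pops it about 0.06 open; then it stays where left (friction 0.1 N m).
- passive_bar (a point): Middle of the passive leaf's bar handle: level round steel bar, 10 mm thick, 72 mm between its end legs, axis 45 mm in front of the leaf (40 mm clear gap behind it, open from above), 178 mm above the bench. From the hinge: 47 mm along the leaf and 53 mm to its front. At angle 0 the axes are the locker's (x into the leaf, y along the bar); it turns with the leaf.
- bolt (a joint): Travel of the flush bolt, m: 0 to -0.004 = shot up, 0.018 = fully drawn down (hard stop). Friction 3 N, stays where left. The hooked head overlaps the top sheet by 5 mm and can come down only while the leaf is pushed in by over 5 mm at the bolt (leaf angle under about -0.045); below 0.013 of travel it catches again if the leaf is let out.
- bolt_ledge (a point): Centre of the top of the bolt's thumb ledge: flat steel tab 19 mm out from the rebate face, 24 mm wide, 6 mm thick, top 184 to 188 mm above the bench at the start, 11 to 7 mm below the leaf's top edge. Press it down with a fingertip. The rebate face to push in lies 10 mm behind this point (+x); a push of 10 to 20 N on it reaches the stop. 138 mm from the hinge. Axes turn with the leaf, at angle 0 the locker's.
- plate_a: Bystander, to be left alone: white-and-red 96-well plate, 86x127x25 mm. Origin at the centre of its underside.
- plate_b: Bystander, to be left alone: white-and-red 96-well plate, 86x127x20 mm. Origin at the centre of its underside.
- timer: Bystander, to be left alone: small white timer lying flat, 60x58x16 mm. Origin at the centre of its underside.
- tape_roll: Bystander, to be left alone: roll of label tape lying flat, 61 mm across, 19 mm high. Origin at the centre of its underside.
- marker_bench: Bystander, to be left alone: capped marker pen lying flat, 132 mm long, 15 mm thick. Origin at the centre of its underside.
- trough_a: Bystander, to be left alone: white reagent trough, upside down, 68x134x40 mm. Origin at the centre of its underside.
- bottle_small: Bystander, to be left alone: small white bottle, 25 mm across, 58 mm tall. Origin at the centre of its underside.

How it is judged:
On the way, in this order (a step that is already met when the one before it is completed fails the run):
1. the active leaf is swung open (past 1.2 rad) while the passive leaf is still shut and bolted (value of joint leaf_active above 1.2 rad and value of joint bolt below 0.008 m and value of joint leaf_passive below 0.1 rad), for 0.1 s.
2. the flush bolt is drawn down (at least 15 mm) with the passive leaf still in its frame (value of joint bolt above 0.015 m and value of joint leaf_passive below 0.12 rad), for 0.1 s.
At the end, for the whole second after the job is handed in: Both leaves stand open by more than 1.2 rad (69 degrees) and at rest, with the bolt drawn at least 15 mm (value of joint each of leaf_active, leaf_passive above 1.2 rad and value of joint bolt above 0.015 m and velocity of joint leaf_active between -0.05 and 0.05 rad/s and velocity of joint leaf_passive between -0.05 and 0.05 rad/s); the robot touches nothing.
It fails at once if a bystander is moved by more than 30 mm (distance of any of plate_a, plate_b, timer, tape_roll, marker_bench, trough_a, bottle_small from where it was at the start of the episode above 0.03 m).
It fails at once if the locker, its doors or bolt are pressed with more than 80 N (contact force between any of the fingers, the arm and locker above 80 N).
It also fails if it takes over 54 s, if anything falls off the work surface, if the arm or the gripper's body presses on something with over 40 N, if the wrist force passes 120 N, or if a joint passes its speed limit or range.

### The arm

A 6-joint arm with a two-finger parallel gripper is mounted at the origin on a cart in front of the work surface, level with it; the furniture and walls round the work are solid. World frame = base frame: x ahead of the robot, y to its left, z up, the work surface at z = 0. Lengths are in m, angles in rad, forces in N, time in s.
With the tool pointing down it reaches from about 0.35 to 0.975 m from the base axis. Payload 4.9 kg.
Tool frame: the origin (TCP) lies at the very end of the fingers, on their centre line; the grasp point (between the pads) lies 19 mm behind it (manip.grasp_offset is the distance from the TCP to the grasp point, in m); z points along the fingers, y is the line along which they close (so a half turn about z gives the same grasp; the last joint's range is limited). The gripper opens to 85 mm and grips with 20 to 120 N. Pads are 22 mm wide; open, the fingers measure 114 mm over their backs; the gripper's body (76 mm by 85 mm) begins 54 mm behind the grasp point. The pads swing forward as they close: fully open they stand 13 mm farther back than shut.
Start: joints at [-1.345, 0.053, 1.613, -0, 1.476, -0.119], TCP at [0.211, -0.588, 0.231] pointing down, gripper open.
Joint ranges: [-3.01, 3.01], [-1.01, 2.22], [0.06, 2.58], [-1.02, 4.17], [0.09, 2.62], [-3.14, 3.14]. Speed limits (rad/s): [2.57, 2.57, 3.14, 3.14, 3.14, 3.14].

### API

Orientations are given as a unit quaternion [w, x, y, z].
In Python, from plant import manip, eyes, job_done, models gives the robot as it stands.
- The arm moves only by the tool servo_tool, never from a script. Its argument "motion" is one flat list of numbers, 5 for each row, row after row: the opening, from -1 (shut) to 1 (fully open), then the shift along the tool's x, y, z normalised to -1 to 1, where 1 is 120 mm, then the turn about the tool's z normalised to -1 to 1, where 1 is 45 degrees. A call has 1 to 5 rows; each row is the pose to reach, as a shift and turn from the pose commanded when the call began, along the tool's axes at that moment; what a row does not reach only later rows make up. A row lasts 1/8 s, in which the tool goes at most 62.5 mm and 10.7 degrees, less where a joint would pass 70% of its speed; a pose out of reach is approached as far as the arm can. A call with a number of a shift or a turn outside -1 to 1 is refused whole. A call with a gripper value outside its range is refused whole. The fingers move at their own pace and stop on an object; the grip force is fixed at half the most. Time passes only in rows, so rows that repeat a pose let the fingers close. It gives the time, the measured TCP pose, the force, the opening and the grip force at its end, in the units of the state.
- manip.state(): the state, without advancing time (a new reading comes with each control period).
- eyes.grab_frame(name): name is "scene" or "side" or "wrist"; returns (picture, depth): 420x560x3 uint8, red, green, blue; 420x560 float32, m along the optical axis (not along the pixel's ray), 0 where there is no reading.
- eyes.camera_params(name): a dict with "fov_y" (degrees; the focal length in pixels is half the picture's height over the tangent of half this angle, whatever the lens; pixels are square), "cx", "cy" (the principal point, pixels), "pose" (4x4, takes a point from camera to world coordinates); the wrist camera has in their place "T_tool_cam" (4x4, takes a point from camera to tool coordinates, whose origin is the TCP and whose axes are the flange's). Camera axes: x right, y up, looking along -z (the intrinsics and any distortion apply to the point x, -y, -z); pixel columns grow to the right and rows downward; lengths in m; the calibration is good to about 2 mm. A picture is of the moment at which its call begins: read the wrist's pose just before it. camera_params takes no time and is no camera call.
- job_done(): hands the job in; it is judged then, once.
Trained networks look in the newest picture that a camera, given by its name, has taken for a name from the list of things; names that differ only in an ending like _2 or _b are one class to them, and where a whole thing is asked for, a point or a joint stands for the part that bears it (a point fixed in the world has none). Each returns a list of dicts, best first, with "p" (0 to 1); they miss things now and then, are a little off and sometimes report something else, mostly with a low value. They report only what shows in the picture. A call takes as long as a camera call.
- models.regions_of(camera, label): "mask" (420x560 bool, what is visible of it) and "pixel" ([column, row] in pixels, amid what is visible of it).
The state is a dict: "time": time; "joint_pos": joint angles; "joint_vel": joint speeds; "joint_efforts": joint torques, N m; "tool_pos": TCP position; "tool_rot": TCP orientation; "contact_force": force on the tool from outside, world axes, zero at the start; "ft_torque": the same for the moment, N m; "gripper_width": opening from 0.0 (shut) to 1.0 (fully open); "grasp_force": force on a finger pad.
Only numpy, scipy, OpenCV 4.12 (cv2) and the standard library are available. Lean on these libraries where they do the work, as an engineer would, in place of code of your own. Each camera call takes 0.05 s, during which the arm holds its last target. There are 200 camera calls.

## Working session

There is one attempt and no reset: what is moved stays moved. The work goes in short steps, Python scripts to look and compute and a tool call to move; the robot and the scene stay as the last step left them, time stands still between calls to the robot, and variables do not carry over. Pictures are saved under pics/ and viewed, at most 10 in all, crops included, and the job is handed in when it is done.

Besides the shell and the picture viewer there is one more tool, called after "Request:" in YAML: its name, and indented under it one key for each argument. servo_tool: Moves the arm, as the interface text tells. Its arguments: {"type":"object","properties":{"motion":{"type":"array","items":{"type":"number","minimum":-1,"maximum":1}}},"required":["motion"]}

```bash
mkdir -p pics; cat > h.py <<'E'
import numpy as np, cv2
from scipy.spatial.transform import Rotation as R
from plant import manip, eyes, models, job_done
def cam(n):
    p=eyes.camera_params(n)
    if 'pose' in p: T=np.array(p['pose'])
    else:
        s=manip.state(); W=np.eye(4); q=s['tool_rot']; W[:3,:3]=R.from_quat([q[1],q[2],q[3],q[0]]).as_matrix(); W[:3,3]=s['tool_pos']; T=W@np.array(p['T_tool_cam'])
    return T,210/np.tan(np.radians(p['fov_y'])/2),p['cx'],p['cy'],p
def cloud(n,d):
    T,f,cx,cy,p=cam(n)
    v,u=np.mgrid[0:420,0:560]
    P=np.stack([(u-cx)/f*d,-(v-cy)/f*d,-d],-1)
    return P@T[:3,:3].T+T[:3,3]
def proj(n,X):
    T,f,cx,cy,p=cam(n)
    q=(np.atleast_2d(X)-T[:3,3])@T[:3,:3]
    return np.stack([cx+f*q[:,0]/-q[:,2],cy-f*q[:,1]/-q[:,2]],-1)
def save(n,im): cv2.imwrite('pics/'+n,im[:,:,::-1])
E
python3 - <<'E'
from h import *
print({k:v for k,v in manip.state().items()})
ims=[]
for n in ['scene','side']:
    T,f,cx,cy,p=cam(n); print(n,{k:v for k,v in p.items() if k!='pose'},T.round(3).tolist())
    im,d=eyes.grab_frame(n); np.savez(n,im=im,d=d); save(n+'0.png',im); P=cloud(n,d)
    for l in ['locker','active_bar','passive_bar','leaf_active','bolt']:
        for r in models.regions_of(n,l)[:2]:
            m=r['mask']&(d>0); print(l,round(r['p'],2),r['pixel'],m.sum(),np.median(P[m],0).round(3) if m.any() else '')
E
```

```text
{'time': 0.0, 'joint_pos': array([-1.34499520e+00,  5.33686583e-02,  1.61429136e+00, -1.63674192e-05,
        1.47599438e+00, -1.18994266e-01]), 'joint_vel': array([-9.33269451e-04, -1.66388285e-04,  3.12698858e-05,  5.22906975e-05,
        1.51100806e-03, -1.35656459e-03]), 'joint_efforts': array([ 5.95931597e-04, -3.93671107e+01, -3.70182323e+01, -1.27379840e-04,
        7.11335932e-03,  1.78552938e-06]), 'tool_pos': array([ 0.211112  , -0.58760606,  0.23005728]), 'tool_rot': array([-1.02896768e-03,  9.85175628e-01,  1.71545675e-01, -6.31604924e-05]), 'contact_force': array([-0.42410969, -0.22667831, -0.24177556]), 'ft_torque': array([-0.09476452, -0.00045461,  0.00388592]), 'grasp_force': 0.0, 'gripper_width': 0.9996361899312893}
scene {'fov_y': 48.29664032164078, 'cx': 279.94003100807583, 'cy': 217.13012196420306} [[0.593, 0.38, -0.709, -0.545], [-0.805, 0.258, -0.534, -0.829], [-0.02, 0.888, 0.459, 0.817], [0.0, 0.0, 0.0, 1.0]]
locker 0.94 [303.5, 202.7] 5941 [ 0.589 -0.058  0.156]
active_bar 0.79 [275.6, 212.2] 1565 [0.547 0.022 0.123]
passive_bar 0.88 [308.8, 215.5] 1632 [ 0.575 -0.105  0.128]
passive_bar 0.46 [302.7, 203.7] 5906 [ 0.589 -0.056  0.156]
leaf_active 0.68 [271.1, 208.0] 1523 [0.547 0.021 0.124]
bolt 0.61 [292.3, 197.1] 5 [ 0.579 -0.034  0.185]
side {'fov_y': 42.83196876937161, 'cx': 280.8266594477479, 'cy': 209.09586857528973} [[0.942, 0.189, -0.278, -0.042], [-0.336, 0.546, -0.768, -1.505], [0.007, 0.816, 0.578, 1.248], [0.0, 0.0, 0.0, 1.0]]
locker 0.61 [326.2, 205.5] 4639 [ 0.631 -0.116  0.175]
active_bar 0.64 [290.7, 199.8] 501 [ 0.544 -0.009  0.164]
active_bar 0.28 [313.1, 216.7] 883 [ 0.578 -0.118  0.145]
passive_bar 0.83 [313.2, 216.2] 753 [ 0.577 -0.121  0.152]
leaf_active 0.74 [289.9, 203.4] 546 [0.547 0.007 0.148]
leaf_active 0.59 [323.2, 208.3] 4764 [ 0.631 -0.111  0.175]
bolt 0.75 [337.4, 328.1] 855 [ 0.499 -0.523  0.027]
bolt 0.45 [307.1, 193.2] 40 [ 0.588 -0.04   0.181]
```

```bash
python3 - <<'E'
from h import *
for n in ['scene','side']:
    z=np.load(n+'.npz'); im,d=z['im'],z['d']; P=cloud(n,d)
    cv2.imwrite(f'pics/{n}1.png',cv2.resize(im[110:320,170:450] if n=='scene' else im[110:320,190:470],(800,600),interpolation=cv2.INTER_CUBIC)[:,:,::-1])
    m=(abs(P[...,2]-.203)<.007)&(d>0)&(P[...,0]>.45)&(P[...,0]<.95)&(abs(P[...,1]+.05)<.3)
    _,lab,st,_=cv2.connectedComponentsWithStats(m.astype(np.uint8)); k=1+np.argmax(st[1:,4])
    Q=P[lab==k]; print(n,len(Q),cv2.minAreaRect((Q[:,:2]*1000).astype(np.float32)),np.median(Q[:,2]))
E
```

```text
scene 1458 ((658.3359985351562, -22.537796020507812), (145.3497772216797, 304.3440246582031), 0.4106837511062622) 0.2018946459426047
side 1218 ((661.7200927734375, -31.079742431640625), (141.1682891845703, 307.3946838378906), 0.23667556047439575) 0.19861152994176046
```

View pics/scene1.png

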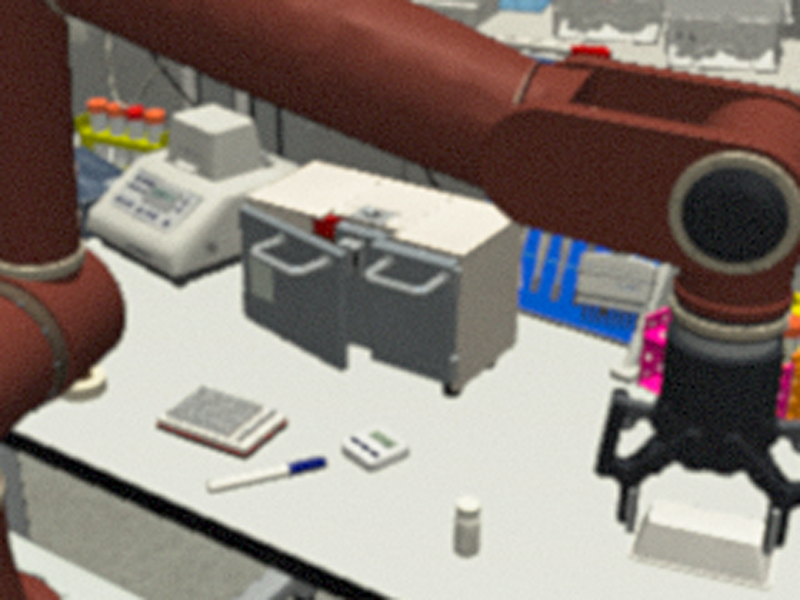

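View pics/side1.png

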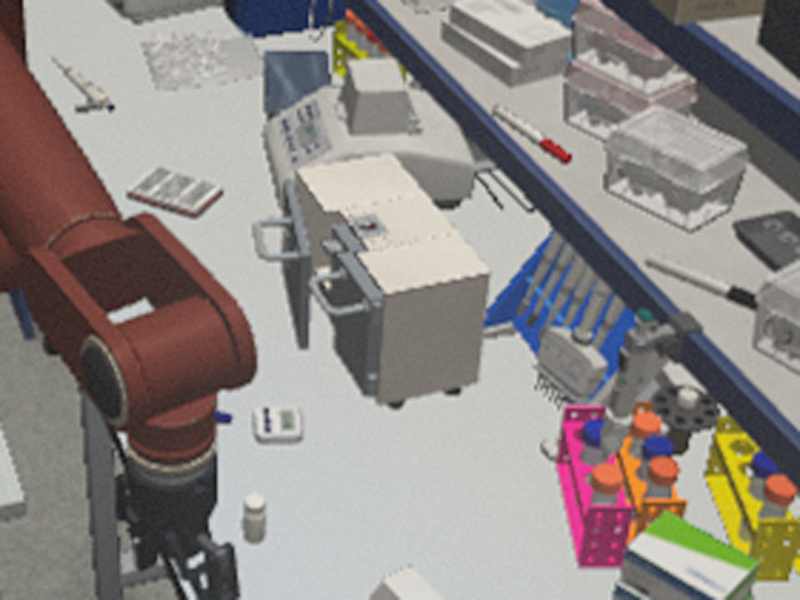

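View pics/scene0.png

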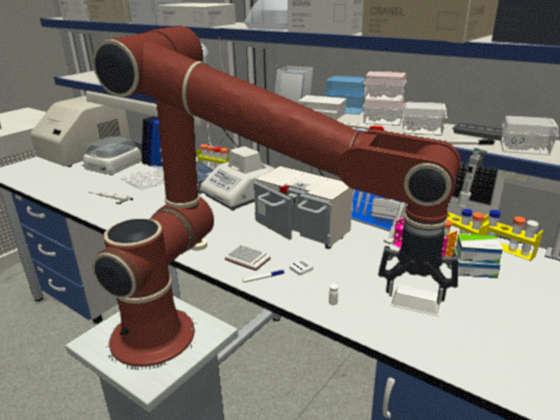

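```bash
python3 - <<'E'
from h import *
for n in ['scene','side']:
    z=np.load(n+'.npz'); d=z['d']; P=cloud(n,d); 
    C=[.66,-.027]
    def fit(name,m,ax):
        Q=P[m&(d>0)]
        if len(Q)<30: print(n,name,len(Q)); return
        o=1-ax; A=np.c_[Q[:,o]-C[o],np.ones(len(Q))]; k=np.ones(len(Q),bool)
        for _ in range(6):
            c=np.linalg.lstsq(A[k],Q[k,ax],rcond=None)[0]; r=abs(Q[:,ax]-A@c); k=r<max(.003,1.5*np.median(r[k]))
        print(n,name,len(Q),k.sum(),'slope',c[0].round(4),'at ref',c[1].round(4),'med r',np.median(r[k]).round(4))
    X,Y,Z=P[...,0],P[...,1],P[...,2]
    fit('right side x->y',(abs(Y+.177)<.02)&(X>.61)&(X<.73)&(Z>.06)&(Z<.18),1)
    fit('passive front',(abs(X-.58)<.02)&(Y>-.16)&(Y<-.08)&(Z>.06)&(Z<.165),0)
    m=(Z>.06)&(Z<.165)&(X>.4)&(X<.58)&(Y>-.04)&(Y<.12)&(d>0); 
    Q=P[m][:,:2]; print('active pts',len(Q)); 
    A=np.c_[Q[:,1],np.ones(len(Q))];k=np.ones(len(Q),bool)
    for _ in range(8):
        c=np.linalg.lstsq(A[k],Q[k,0],rcond=None)[0]; r=abs(Q[:,0]-A@c); k=r<max(.003,1.5*np.median(r[k]))
    print('active leaf slope',c,np.arctan(c[0]),k.sum())
    m=(abs(Z-.203)<.006)&(X>.5)&(X<.75)&(abs(Y+.03)<.17)&(d>0)
    print('z',np.median(Z[m&(X>.62)]), 'ends y',np.percentile(Y[m],[0.5,99.5]),'x',np.percentile(X[m],[.5,99.5]))
    for l in ['active_bar','passive_bar']:
        r=models.regions_of(n,l)[0]; m=r['mask']&(d>0)&(Z>.17)&(Z<.19)&(X<.575); print(l,np.median(P[m],0),m.sum())
E
```

```text
scene right side x->y 570 540 slope 0.0058 at ref -0.1704 med r 0.001
scene passive front 553 420 slope -0.003 at ref 0.5737 med r 0.0013
active pts 759
active leaf slope [0.23360708 0.54270429] 0.2294915289513098 659
z 0.20194151981892638 ends y [-0.17113633  0.12802469] x [0.58676388 0.72860492]
active_bar [0.53822235 0.01987735 0.18050173] 315
passive_bar [ 0.56770675 -0.11795644  0.18047862] 245
side right side x->y 838 532 slope 0.0063 at ref -0.1768 med r 0.0013
side passive front 199 189 slope -0.0104 at ref 0.5752 med r 0.0011
active pts 111
active leaf slope [0.23660479 0.54663616] 0.2323322218124401 111
z 0.1990156864935846 ends y [-0.17991681  0.11827683] x [0.59297087 0.72903569]
active_bar [0.53810881 0.00124939 0.17800188] 180
passive_bar [ 0.55458859 -0.14817085  0.17698451] 97
```

Request:
servo_tool:
  motion: [-1,0.2,-0.16,-0.4,0,-1,0.5,-0.4,-0.8,0,-1,0.85,-0.69,-0.8,0,-1,0.85,-0.69,-0.8,0]

```text
time: 1.3
tool_pos: [0.281, -0.4739, 0.3293]
tool_rot: [0.002, 0.985, 0.173, 0.001]
contact_force: [-0.3, 0.5, -0.1]
gripper_width: 0.144
grasp_force: 0.0
```

Request:
servo_tool:
  motion: [-1,0.4,-0.33,0,0,-1,0.85,-0.69,0,0,-1,0.85,-0.69,0,0]

```text
time: 1.68
tool_pos: [0.3484, -0.3614, 0.3272]
tool_rot: [0.0, 0.985, 0.173, 0.0]
contact_force: [-0.2, -0.9, -0.6]
gripper_width: -0.001
grasp_force: 0.0
```

Request:
servo_tool:
  motion: [-1,0.4,-0.33,0,0,-1,0.85,-0.69,0,0,-1,0.85,-0.69,0,0]

```text
time: 2.05
tool_pos: [0.4163, -0.2496, 0.3271]
tool_rot: [0.0, 0.985, 0.173, -0.0]
contact_force: [-0.3, -0.1, 0.5]
gripper_width: 0.006
grasp_force: 0.0
```

Request:
servo_tool:
  motion: [-1,0.4,-0.33,0,0,-1,0.85,-0.69,0,0,-1,0.85,-0.69,0,0]

```text
time: 2.42
tool_pos: [0.4843, -0.1377, 0.3268]
tool_rot: [-0.0, 0.985, 0.173, -0.0]
contact_force: [-0.5, 0.1, -0.1]
gripper_width: -0.001
grasp_force: 0.0
```

Request:
servo_tool:
  motion: [-1,0.2,-0.32,0,-0.24,-1,0.38,-0.64,0,-0.48,-1,0.38,-0.64,0,-0.72,-1,0.38,-0.64,0,-1,-1,0.38,-0.64,0,-1]

```text
time: 3.05
tool_pos: [0.5002, -0.0529, 0.327]
tool_rot: [0.0, 0.845, 0.534, -0.001]
contact_force: [-0.0, -0.4, 0.4]
gripper_width: 0.002
grasp_force: 0.0
```

```bash
python3 - <<'E'
from h import *
s=manip.state(); print(s['tool_pos'],s['joint_pos'].round(2))
im,d=eyes.grab_frame('wrist'); np.savez('wrist',im=im,d=d); save('w0.png',im); P=cloud('wrist',d)
print(eyes.camera_params('wrist'))
X,Y,Z=P[...,0],P[...,1],P[...,2]
for l in ['locker','active_bar','passive_bar','bolt_ledge']:
    for r in models.regions_of('wrist',l)[:2]:
        m=r['mask']&(d>0); print(l,round(r['p'],2),r['pixel'],m.sum(),np.median(P[m],0).round(4))
        if 'bar' in l:
            m&=(Z>.17)&(Z<.19); Q=P[m]; print('  bar',len(Q),cv2.minAreaRect((Q[:,:2]*1000).astype(np.float32)) if len(Q)>5 else '')
m=(abs(Z-.2)<.012)&(d>0)&(X>.5)&(X<.75)&(abs(Y+.03)<.2)
print('top z',np.median(Z[m]),'ends',np.percentile(Y[m],[.5,99.5]),np.percentile(X[m],[.5,99.5]))
E
```

```text
[ 0.50019171 -0.0529381   0.32700263] [-0.25 -0.28  1.76 -0.    1.66  0.19]
{'fov_y': 61.77371062792089, 'cx': 283.8374976487644, 'cy': 208.35375832117074, 'T_tool_cam': array([[-4.70220294e-04,  9.52371443e-01,  3.04940017e-01,
         7.76491380e-02],
       [ 9.99999791e-01,  3.12407897e-04,  5.66314117e-04,
        -9.66959840e-06],
       [ 4.44075723e-04,  3.04940219e-01, -9.52371391e-01,
        -1.41487584e-01],
       [ 0.00000000e+00,  0.00000000e+00,  0.00000000e+00,
         1.00000000e+00]])}
locker 0.67 [439.1, 118.3] 60228 [ 0.6303 -0.0469  0.2014]
active_bar 0.98 [300.1, 90.3] 6977 [0.5463 0.0205 0.1851]
  bar 2898 ((530.6683959960938, 18.124359130859375), (129.37290954589844, 63.8056640625), 76.40113830566406)
passive_bar 0.61 [385.8, 170.5] 11103 [ 0.5847 -0.0728  0.1853]
  bar 3463 ((565.5747680664062, -79.92771911621094), (173.69964599609375, 67.565185546875), 73.13461303710938)
bolt_ledge 0.59 [371.2, 120.6] 1136 [ 0.5866 -0.0313  0.1846]
top z 0.2017394173361239 ends [-0.17019388  0.0635454 ] [0.54050068 0.72002563]
```

View pics/w0.png

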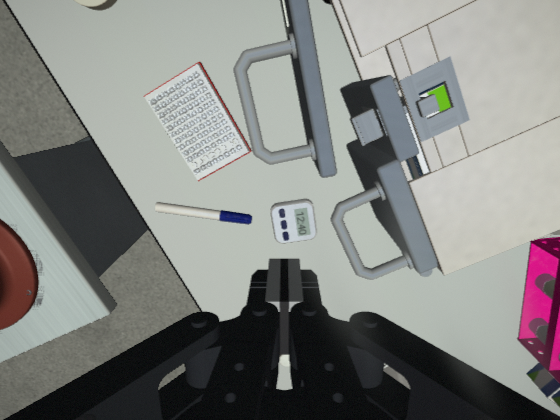

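```bash
cat >> h.py <<'E'
def ray(n,px,z):
    T,f,cx,cy,p=cam(n); px=np.atleast_2d(px).astype(float)
    D=np.stack([(px[:,0]-cx)/f,-(px[:,1]-cy)/f,-np.ones(len(px))],-1)@T[:3,:3].T
    return T[:3,3]+D*((z-T[2,3])/D[:,2])[:,None]
E
python3 - <<'E'
from h import *
z=np.load('wrist.npz'); im,d=z['im'],z['d']; P=cloud('wrist',d); X,Y,Z=[P[...,i] for i in range(3)]
r=np.array
print('pbar',ray('wrist',[(337,212),(352,247),(366,275)],.18))
print('abar',ray('wrist',[(239,68),(246,110),(257,152)],.18))
print('ledge',ray('wrist',[(370,127)],.186))
print('right side top edge corner',ray('wrist',[(444,272),(412,180)],.203))
# bars: thin points z .17-.188, split by x
for nm,m in [('p',(X<.552)&(X>.5)&(Y<-.06)&(Y>-.2)),('a',(Y>-.04)&(Y<.1)&(X<.56)&(X>.47))]:
    m&=(Z>.172)&(Z<.189); Q=P[m]; print(nm,len(Q),np.median(Q,0),Q[:,:2].min(0),Q[:,:2].max(0))
for l in ['bolt_ledge']:
    m=(Z>.176)&(Z<.19)&(X>.56)&(X<.59)&(Y>-.06)&(Y<0); Q=P[m]; print(len(Q),np.median(Q,0),np.percentile(Q,[2,98],0))
# leaf tops
m=(Z>.1915)&(Z<.199)&(Y<-.08)&(Y>-.17)&(X<.6)&(X>.55); Q=P[m]; print('pleaf top',len(Q),np.percentile(Q,[3,50,97],0))
m=(Z>.191)&(Z<.199)&(X<.585)&(X>.5)&(Y>-.04); Q=P[m]; print('aleaf top',len(Q),cv2.minAreaRect((Q[:,:2]*1000).astype(np.float32)))
E
```

```text
pbar [[ 0.53385245 -0.08772048  0.18      ]
 [ 0.53319007 -0.12394469  0.18      ]
 [ 0.5342885  -0.15548542  0.18      ]]
abar [[ 0.51109393  0.05167109  0.18      ]
 [ 0.50171641  0.02182541  0.18      ]
 [ 0.49462288 -0.01160603  0.18      ]]
ledge [[ 0.58461518 -0.03159477  0.186     ]]
right side top edge corner [[ 0.59468729 -0.16719893  0.203     ]
 [ 0.5964132  -0.08007354  0.203     ]]
p 1258 [ 0.53339381 -0.11787945  0.18118744] [ 0.52526446 -0.16256084] [ 0.55199945 -0.08075599]
a 2877 [0.51387216 0.02646872 0.18148867] [ 0.49110221 -0.0383888 ] [0.55994914 0.063999  ]
702 [ 0.58119136 -0.03035508  0.18435523] [[ 0.57312385 -0.04222853  0.17999653]
 [ 0.58963552 -0.01913809  0.18644116]]
pleaf top 2219 [[ 0.57595938 -0.16271457  0.19239065]
 [ 0.5848864  -0.12012687  0.1939539 ]
 [ 0.59384047 -0.08208115  0.19546071]]
aleaf top 3075 ((555.5755004882812, 15.880424499511719), (117.46369171142578, 14.0753173828125), 76.50712585449219)
```

Request:
servo_tool:
  motion: [-1,0.3,-0.01,0,-0.14,-1,0.606,-0.025,0.2,-0.276,-1,0.606,-0.025,0.6,-0.276,-1,0.606,-0.025,0.8,-0.276,-1,0.606,-0.025,0.8,-0.276]

```text
time: 3.92
tool_pos: [0.5271, 0.0162, 0.2286]
tool_rot: [-0.002, 0.782, 0.623, -0.002]
contact_force: [-0.5, 1.1, -0.3]
gripper_width: -0.003
grasp_force: 0.0
```

```bash
python3 - <<'E'
from h import *
im,d=eyes.grab_frame('wrist'); save('w1.png',im)
E
```

```text
(no output)
```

View pics/w1.png

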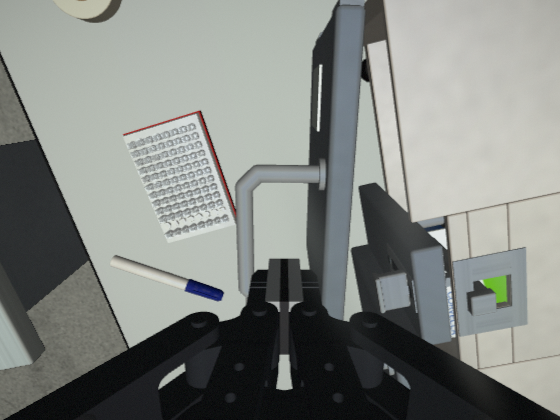

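Request:
servo_tool:
  motion: [-1,0,0,0.2,0,-1,0,0,0.4,0,-1,0,0,0.55,0,-1,0,0,0.55,0]

```text
time: 4.47
tool_pos: [0.5282, 0.0161, 0.1648]
tool_rot: [-0.001, 0.782, 0.624, -0.001]
contact_force: [0.6, 1.0, -0.2]
gripper_width: -0.002
grasp_force: 0.0
```

```bash
cat >> h.py <<'E'
def arc(H,sgn,r,g,th0,th1,yaw0,ncall,N=5):
    """rows (dx,dy,0,turn) per call; yaw deg at th0; sgn=+1 active (clockwise), -1 passive"""
    def p(t): 
        u=np.array([-np.sin(t),-sgn*np.cos(t)]); n=np.array([-np.cos(t),sgn*np.sin(t)]); return np.array(H)+r*u+g*n
    ts=np.linspace(th0,th1,ncall+1)
    for a,b in zip(ts[:-1],ts[1:]):
        y=np.radians(yaw0)-sgn*(a-th0); tx=np.array([np.cos(y),np.sin(y)]); ty=np.array([np.sin(y),-np.cos(y)])
        print('from',p(a).round(4),'yaw',np.degrees(y).round(1),[[round(float(v),3) for v in ((p(t)-p(a))@tx/.12,(p(t)-p(a))@ty/.12,0,sgn*np.degrees(t-a)/45)] for t in np.linspace(a,b,N+1)[1:]])
E
python3 -c "
from h import *
s=manip.state();print(s['tool_pos'],s['contact_force'])
arc((.584,.1275),1,.123,.030,.23,1.59,77,4)"
```

```text
[0.52818533 0.01605188 0.16477942] [ 0.6404499   0.9634475  -0.15221106]
from [0.5267 0.0146] yaw 77.0 [[0.02, -0.069, 0.0, 0.087], [0.044, -0.137, 0.0, 0.173], [0.073, -0.202, 0.0, 0.26], [0.106, -0.266, 0.0, 0.346], [0.143, -0.327, 0.0, 0.433]]
from [0.4924 0.0401] yaw 57.5 [[0.02, -0.069, 0.0, 0.087], [0.044, -0.137, 0.0, 0.173], [0.073, -0.202, 0.0, 0.26], [0.106, -0.266, 0.0, 0.346], [0.143, -0.327, 0.0, 0.433]]
from [0.4685 0.0757] yaw 38.0 [[0.02, -0.069, 0.0, 0.087], [0.044, -0.137, 0.0, 0.173], [0.073, -0.202, 0.0, 0.26], [0.106, -0.266, 0.0, 0.346], [0.143, -0.327, 0.0, 0.433]]
from [0.4578 0.1172] yaw 18.6 [[0.02, -0.069, 0.0, 0.087], [0.044, -0.137, 0.0, 0.173], [0.073, -0.202, 0.0, 0.26], [0.106, -0.266, 0.0, 0.346], [0.143, -0.327, 0.0, 0.433]]
```

Request:
servo_tool:
  motion: [-1,0.02,-0.069,0,0.087,-1,0.044,-0.137,0,0.173,-1,0.073,-0.202,0,0.26,-1,0.106,-0.266,0,0.346,-1,0.143,-0.327,0,0.433]

```text
time: 5.1
tool_pos: [0.4953, 0.0415, 0.1675]
tool_rot: [0.001, 0.877, 0.481, 0.002]
contact_force: [1.2, -0.6, -0.2]
gripper_width: -0.003
grasp_force: 0.6
```

Request:
servo_tool:
  motion: [-1,0.02,-0.069,0,0.087,-1,0.044,-0.137,0,0.173,-1,0.073,-0.202,0,0.26,-1,0.106,-0.266,0,0.346,-1,0.143,-0.327,0,0.433]

```text
time: 5.72
tool_pos: [0.4715, 0.077, 0.1676]
tool_rot: [0.001, 0.945, 0.326, 0.002]
contact_force: [1.7, -0.6, -0.8]
gripper_width: -0.001
grasp_force: 0.7
```

Request:
servo_tool:
  motion: [-1,0.02,-0.069,0,0.087,-1,0.044,-0.137,0,0.173,-1,0.073,-0.202,0,0.26,-1,0.106,-0.266,0,0.346,-1,0.143,-0.327,0,0.433]

```text
time: 6.35
tool_pos: [0.461, 0.1186, 0.1678]
tool_rot: [0.001, 0.987, 0.161, 0.002]
contact_force: [2.5, -0.8, 0.0]
gripper_width: 0.001
grasp_force: 0.8
```

Request:
servo_tool:
  motion: [-1,0.02,-0.069,0,0.087,-1,0.044,-0.137,0,0.173,-1,0.073,-0.202,0,0.26,-1,0.106,-0.266,0,0.346,-1,0.143,-0.327,0,0.433]

```text
time: 6.98
tool_pos: [0.4647, 0.1612, 0.1678]
tool_rot: [0.0, 1.0, -0.008, 0.002]
contact_force: [1.8, -2.3, 0.9]
gripper_width: 0.003
grasp_force: 0.9
```

Request:
servo_tool:
  motion: [-1,0,0,-0.3,0,-1,0,0,-0.8,0,-1,0,0.3,-0.8,0,-1,0.25,0.8,-0.8,0,-1,0.25,0.9,-0.8,0]

```text
time: 7.6
tool_pos: [0.493, 0.0504, 0.2634]
tool_rot: [0.0, 1.0, -0.008, 0.002]
contact_force: [0.5, 0.3, -0.1]
gripper_width: 0.002
grasp_force: 0.0
```

Request:
servo_tool:
  motion: [-1,0,0.4,0,0,-1,0,0.68,0,0,-1,0,0.68,0,0]

```text
time: 7.98
tool_pos: [0.4906, -0.03, 0.2625]
tool_rot: [0.0, 1.0, -0.008, 0.001]
contact_force: [-0.2, 0.7, 0.4]
gripper_width: -0.0
grasp_force: 0.0
```

```bash
python3 - <<'E'
from h import *
s=manip.state(); print(s['tool_pos'],s['tool_rot'].round(3))
im,d=eyes.grab_frame('wrist'); np.savez('wrist2',im=im,d=d); save('w2.png',im); P=cloud('wrist',d); X,Y,Z=[P[...,i] for i in range(3)]
for r in models.regions_of('wrist','bolt_ledge')[:2]:
    m=r['mask']&(d>0); print(round(r['p'],2),r['pixel'],m.sum(),np.median(P[m],0).round(4),ray('wrist',r['pixel'],.186))
m=(Z>.176)&(Z<.19)&(X>.56)&(X<.595)&(Y>-.06)&(Y<0); print(np.median(P[m],0),np.percentile(P[m],[2,98],0).round(4).tolist())
E
```

```text
[ 0.49063234 -0.03003942  0.2624552 ] [ 0.     1.    -0.008  0.001]
0.73 [285.3, 73.6] 1453 [ 0.5831 -0.0309  0.1838] [[ 0.58084839 -0.03077246  0.186     ]]
[ 0.58463379 -0.03094157  0.18390868] [[0.5736, -0.0535, 0.1788], [0.5934, -0.0085, 0.189]]
```

View pics/w2.png

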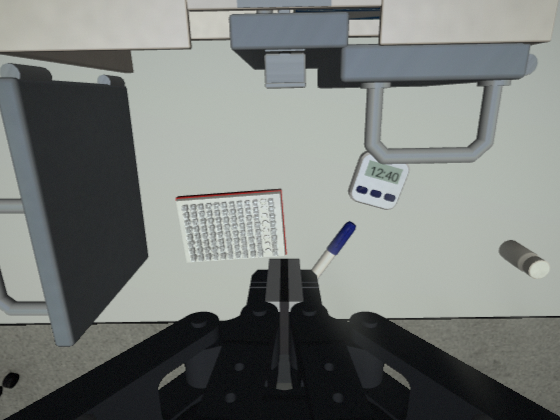

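Request:
servo_tool:
  motion: [-1,0.4,0,0,0,-1,0.73,0,0.1,0,-1,0.73,0,0.35,0,-1,0.73,0,0.5,0,-1,0.73,0,0.57,0]

```text
time: 8.7
tool_pos: [0.5773, -0.029, 0.1917]
tool_rot: [-0.0, 1.0, -0.006, -0.001]
contact_force: [-0.2, -0.4, -0.4]
gripper_width: -0.001
grasp_force: 0.0
```

Request:
servo_tool:
  motion: [-1,0.02,0,0,0,-1,0.05,0,0,0,-1,0.05,0,0,0]

```text
time: 9.07
tool_pos: [0.5848, -0.0302, 0.1943]
tool_rot: [0.0, 1.0, -0.007, 0.001]
contact_force: [0.1, -0.3, 0.5]
gripper_width: 0.001
grasp_force: 0.0
```

Request:
servo_tool:
  motion: [-1,0,0,0.035,0,-1,0.02,0,0.035,0,-1,0.04,0,0.035,0,-1,0.04,0,0.035,0]

```text
time: 9.57
tool_pos: [0.5899, -0.0305, 0.1933]
tool_rot: [0.001, 1.0, -0.007, 0.002]
contact_force: [-7.0, 0.4, 12.9]
gripper_width: 0.001
grasp_force: 7.0
```

Request:
servo_tool:
  motion: [-1,0,0,-0.05,0,-1,-0.11,0,-0.05,0,-1,-0.11,0,0,0,-1,-0.11,0,0.02,0,-1,-0.11,0,0.02,0]

```text
time: 10.2
tool_pos: [0.5754, -0.0299, 0.1855]
tool_rot: [-0.0, 1.0, -0.007, -0.001]
contact_force: [0.1, -0.1, 0.6]
gripper_width: 0.0
grasp_force: 0.0
```

Request:
servo_tool:
  motion: [-1,0.02,0,0,0,-1,0.05,0,0,0,-1,0.08,0,0,0,-1,0.08,0,0,0]

```text
time: 10.7
tool_pos: [0.5847, -0.0301, 0.1863]
tool_rot: [0.0, 1.0, -0.007, -0.001]
contact_force: [-3.9, 0.2, 3.0]
gripper_width: -0.004
grasp_force: 2.4
```

Request:
servo_tool:
  motion: [-1,0.03,0,0,0,-1,0.05,0,0,0,-1,0.08,0,0,0,-1,0.08,0,0,0]

```text
time: 11.2
tool_pos: [0.5921, -0.0308, 0.1861]
tool_rot: [0.001, 1.0, -0.007, -0.004]
contact_force: [-12.8, -1.2, 7.2]
gripper_width: -0.001
grasp_force: 6.6
```

Request:
servo_tool:
  motion: [-1,0.02,0,0,0,-1,0.04,0,0,0,-1,0.04,0,0,0]

```text
time: 11.58
tool_pos: [0.5925, -0.0308, 0.1861]
tool_rot: [0.001, 1.0, -0.007, -0.011]
contact_force: [-31.1, -1.4, 15.5]
gripper_width: -0.003
grasp_force: 15.3
```

Request:
servo_tool:
  motion: [-1,-0.015,0,0.02,0,-1,-0.015,0,0.04,0,-1,-0.015,0,0.06,0,-1,-0.015,0,0.08,0,-1,-0.015,0,0.08,0]

```text
time: 12.2
tool_pos: [0.5923, -0.0308, 0.1789]
tool_rot: [0.001, 1.0, -0.007, -0.008]
contact_force: [-30.2, -1.0, 20.8]
gripper_width: 0.0
grasp_force: 16.3
```

Request:
servo_tool:
  motion: [-1,-0.015,0,0.03,0,-1,-0.02,0,0.06,0,-1,-0.02,0,0.09,0,-1,-0.02,0,0.11,0,-1,-0.02,0,0.11,0]

```text
time: 12.82
tool_pos: [0.592, -0.0308, 0.1658]
tool_rot: [0.001, 1.0, -0.007, -0.005]
contact_force: [-22.4, -2.0, 17.1]
gripper_width: -0.003
grasp_force: 16.9
```

Request:
servo_tool:
  motion: [-1,0,0,0.02,0,-1,0,0,0.03,0,-1,0,0,0.03,0]

```text
time: 13.2
tool_pos: [0.5921, -0.0309, 0.1657]
tool_rot: [0.001, 1.0, -0.007, -0.005]
contact_force: [-29.7, -0.6, 30.4]
gripper_width: -0.001
grasp_force: 23.1
```

Request:
servo_tool:
  motion: [-1,0,0,-0.04,0,-1,-0.15,0,-0.04,0,-1,-0.4,0,-0.1,0,-1,-0.7,0,-0.6,0,-1,-0.7,0,-0.7,0]

```text
time: 13.82
tool_pos: [0.5122, -0.0292, 0.2478]
tool_rot: [0.001, 1.0, -0.007, 0.003]
contact_force: [1.1, -0.4, 0.1]
gripper_width: 0.001
grasp_force: 0.0
```

```bash
python3 - <<'E'
from h import *
s=manip.state(); print(s['tool_pos'],s['tool_rot'].round(3))
im,d=eyes.grab_frame('wrist'); save('w3.png',im); P=cloud('wrist',d); X,Y,Z=[P[...,i] for i in range(3)]
m=(Z>.174)&(Z<.188)&(X<.56)&(X>.5)&(Y<-.06)&(Y>-.2); print(np.median(P[m],0),cv2.minAreaRect((P[m][:,:2]*1000).astype(np.float32)))
m=(Z>.155)&(Z<.19)&(X>.53)&(X<.575)&(Y>-.05)&(Y<-.015); print(np.median(P[m],0))
E
```

```text
[ 0.51217889 -0.02922266  0.24782254] [ 0.001  1.    -0.007  0.003]
[ 0.5335355  -0.12625156  0.18279737] ((540.5830688476562, -125.82345581054688), (38.676536560058594, 83.18873596191406), 0.07485213130712509)
[ 0.56933316 -0.03269172  0.16689502]
```

View pics/w3.png

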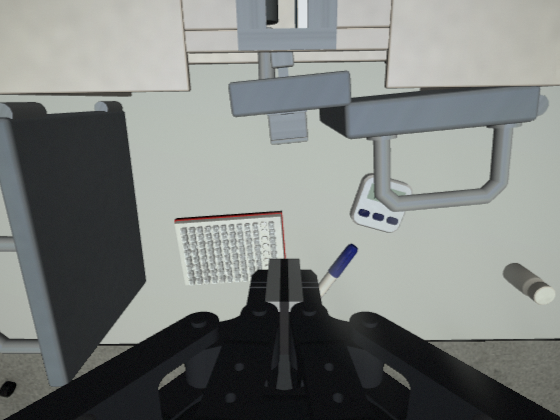

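Request:
servo_tool:
  motion: [-1,0.15,0.3,0,-0.06,-1,0.328,0.6,0,-0.122,-1,0.328,0.785,0,-0.122,-1,0.328,0.785,0,-0.122]

```text
time: 14.38
tool_pos: [0.5498, -0.1249, 0.2421]
tool_rot: [-0.0, 0.999, 0.04, -0.001]
contact_force: [1.0, -0.2, -0.0]
gripper_width: -0.002
grasp_force: 0.0
```

```bash
python3 - <<'E'
from h import *
s=manip.state(); print(s['tool_pos'],s['tool_rot'].round(3))
im,d=eyes.grab_frame('wrist'); save('w4.png',im)
for n in ['wrist','scene','side']:
    if n!='wrist': im,d=eyes.grab_frame(n)
    P=cloud(n,d)
    for r in models.regions_of(n,'bottle_small')[:1]:
        m=r['mask']&(d>0); print(n,r['p'],r['pixel'],np.median(P[m],0),np.percentile(P[m],[5,95],0).round(3).tolist())
arc((.584,-.1685),-1,.047,.030,.08,1.62,4.6,4)
E
```

```text
[ 0.54982831 -0.12491236  0.24211026] [-0.     0.999  0.04  -0.001]
scene 0.54 [332.9, 296.2] [ 0.37252814 -0.31286029  0.03633893] [[0.368, -0.32, 0.007], [0.386, -0.299, 0.059]]
side 0.59 [278.2, 291.0] [ 0.38064512 -0.32257815  0.03278162] [[0.371, -0.329, 0.005], [0.392, -0.312, 0.056]]
from [ 0.5503 -0.124 ] yaw 4.6 [[-0.029, 0.02, 0.0, -0.098], [-0.057, 0.043, 0.0, -0.196], [-0.083, 0.068, 0.0, -0.294], [-0.107, 0.094, 0.0, -0.392], [-0.129, 0.123, 0.0, -0.49]]
from [ 0.5361 -0.1399] yaw 26.7 [[-0.029, 0.02, 0.0, -0.098], [-0.057, 0.043, 0.0, -0.196], [-0.083, 0.068, 0.0, -0.294], [-0.107, 0.094, 0.0, -0.392], [-0.129, 0.123, 0.0, -0.49]]
from [ 0.5289 -0.16  ] yaw 48.7 [[-0.029, 0.02, 0.0, -0.098], [-0.057, 0.043, 0.0, -0.196], [-0.083, 0.068, 0.0, -0.294], [-0.107, 0.094, 0.0, -0.392], [-0.129, 0.123, 0.0, -0.49]]
from [ 0.5297 -0.1813] yaw 70.8 [[-0.029, 0.02, 0.0, -0.098], [-0.057, 0.043, 0.0, -0.196], [-0.083, 0.068, 0.0, -0.294], [-0.107, 0.094, 0.0, -0.392], [-0.129, 0.123, 0.0, -0.49]]
```

View pics/w4.png

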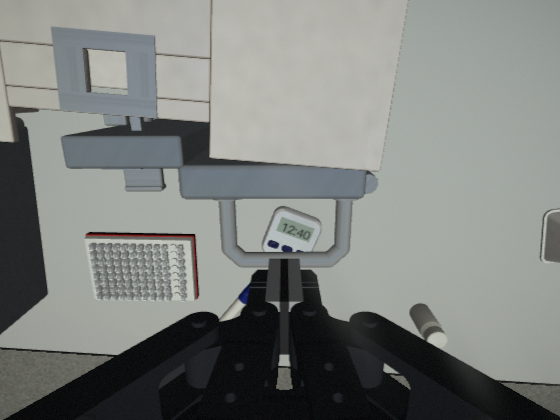

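```bash
python3 - <<'E'
from h import *
p=manip.state()['tool_pos']; print(proj('wrist',[[p[0],p[1],.183],[p[0]-.011,p[1],.183],[p[0]+.011,p[1],.183]]), ray('wrist',[(287,251),(287,265),(225,225),(345,225)],.18), ray('wrist',[(285,166),(285,198)],.195))
E
```

```text
[[283.33881674 228.50033232]
 [281.88779005 244.87222573]
 [284.83547652 211.61356196]] [[ 0.53328293 -0.12664839  0.18      ]
 [ 0.52341476 -0.12749747  0.18      ]
 [ 0.54770995 -0.08660967  0.18      ]
 [ 0.55394005 -0.16115465  0.18      ]] [[ 0.59075775 -0.12048647  0.195     ]
 [ 0.57258453 -0.12201828  0.195     ]]
```

Request:
servo_tool:
  motion: [-1,0,0,0.2,0,-1,0,0,0.4,0,-1,0,0,0.6,0,-1,0,0,0.64,0]

```text
time: 15.18
tool_pos: [0.5484, -0.1228, 0.1651]
tool_rot: [-0.001, 0.999, 0.042, -0.002]
contact_force: [-0.8, -0.1, -0.8]
gripper_width: -0.003
grasp_force: 0.0
```

Request:
servo_tool:
  motion: [-1,-0.029,0.02,0,-0.098,-1,-0.057,0.043,0,-0.196,-1,-0.083,0.068,0,-0.294,-1,-0.107,0.094,0,-0.392,-1,-0.129,0.123,0,-0.49]

```text
time: 15.8
tool_pos: [0.5364, -0.1392, 0.1687]
tool_rot: [0.0, 0.972, 0.233, 0.002]
contact_force: [1.1, 1.5, -0.7]
gripper_width: 0.0
grasp_force: 0.9
```

Request:
servo_tool:
  motion: [-1,-0.029,0.02,0,-0.098,-1,-0.057,0.043,0,-0.196,-1,-0.083,0.068,0,-0.294,-1,-0.107,0.094,0,-0.392,-1,-0.129,0.123,0,-0.49]

```text
time: 16.42
tool_pos: [0.5291, -0.1593, 0.1687]
tool_rot: [0.0, 0.91, 0.415, 0.001]
contact_force: [-0.0, 1.8, 0.4]
gripper_width: 0.003
grasp_force: 0.9
```

Request:
servo_tool:
  motion: [-1,-0.029,0.02,0,-0.098,-1,-0.057,0.043,0,-0.196,-1,-0.083,0.068,0,-0.294,-1,-0.107,0.094,0,-0.392,-1,-0.129,0.123,0,-0.49]

```text
time: 17.05
tool_pos: [0.5298, -0.1807, 0.1686]
tool_rot: [0.0, 0.814, 0.581, 0.001]
contact_force: [-0.3, 2.5, 0.2]
gripper_width: -0.002
grasp_force: 1.0
```

Request:
servo_tool:
  motion: [-1,-0.029,0.02,0,-0.098,-1,-0.057,0.043,0,-0.196,-1,-0.083,0.068,0,-0.294,-1,-0.107,0.094,0,-0.392,-1,-0.129,0.123,0,-0.49]

```text
time: 17.68
tool_pos: [0.5384, -0.2001, 0.1685]
tool_rot: [0.0, 0.688, 0.726, 0.001]
contact_force: [-0.7, 2.4, 0.4]
gripper_width: 0.002
grasp_force: 1.0
```

Request:
servo_tool:
  motion: [-1,0,0,0,0,-1,0,0,-0.3,0,-1,0,0,-0.7,0,-1,0,0,-1,0,-1,0,0,-1,0]

```text
time: 18.3
tool_pos: [0.5397, -0.2016, 0.2925]
tool_rot: [0.004, 0.689, 0.725, 0.001]
contact_force: [-0.4, -0.2, -0.4]
gripper_width: 0.001
grasp_force: 0.0
```

```bash
python3 - <<'E'
from h import *
im,d=eyes.grab_frame('wrist'); im2,d2=eyes.grab_frame('scene')
save('f.png',np.vstack([cv2.resize(im,(400,300)),cv2.resize(im2[110:320,170:450],(400,300))]))
for n,D in (('wrist',d),('scene',d2)):
    P=cloud(n,D); X,Y,Z=[P[...,i] for i in range(3)]
    for nm,a,b in (('pas',-.26,-.10),('act',.08,.2)):
        m=(Z>.19)&(Z<.199)&(X>.4)&(X<.57)&(Y>a)&(Y<b)&(D>0)
        if m.sum()>50: print(n,nm,m.sum(),cv2.fitLine((P[m][:,:2]*1000).astype(np.float32),cv2.DIST_HUBER,0,.01,.01).ravel(),np.ptp(P[m][:,0]))
E
```

```text
wrist pas 1062 [ 9.4974405e-01 -3.1302747e-01  4.5983936e+02 -1.3719846e+02] 0.15236808830683668
scene pas 202 [ 9.5072752e-01 -3.1002778e-01  4.8836023e+02 -1.4834097e+02] 0.15247399530969652
scene act 119 [ 9.9998063e-01 -6.2234080e-03  4.8032092e+02  1.2662699e+02] 0.16750224278634285
```

View pics/f.png

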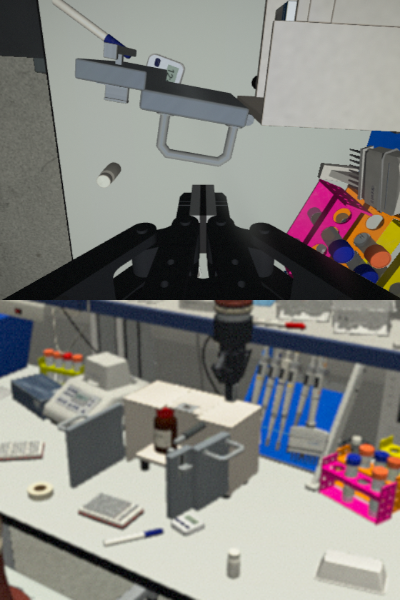

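Request:
servo_tool:
  motion: [-1,0.5,-0.2,0,0,-1,1,-0.45,0,0,-1,1,-0.45,0.3,0,-1,1,-0.45,0.7,0,-1,1,-0.45,1,0]

```text
time: 19.02
tool_pos: [0.4758, -0.0827, 0.163]
tool_rot: [-0.002, 0.689, 0.725, -0.001]
contact_force: [-0.0, -0.0, -0.3]
gripper_width: 0.001
grasp_force: 0.0
```

Request:
servo_tool:
  motion: [-1,-0.1,0,0,0,-1,-0.2,0,0,0,-1,-0.3,0,0,0,-1,-0.38,0,0,0,-1,-0.44,0,0,0]

```text
time: 19.65
tool_pos: [0.4809, -0.1373, 0.1679]
tool_rot: [0.0, 0.689, 0.725, 0.0]
contact_force: [-1.1, 1.6, 1.4]
gripper_width: 0.0
grasp_force: 0.8
```

Request:
servo_tool:
  motion: [-1,-0.03,0,0,0,-1,-0.06,0,0,0,-1,-0.09,0,0,0,-1,-0.09,0,0,0]

```text
time: 20.15
tool_pos: [0.4813, -0.1475, 0.1671]
tool_rot: [0.0, 0.689, 0.725, -0.0]
contact_force: [-0.5, 0.1, 0.2]
gripper_width: 0.003
grasp_force: 0.0
```

Request:
servo_tool:
  motion: [-1,0.1,0,0,0,-1,0.15,0,-0.3,0,-1,0.15,0,-0.7,0,-1,0.15,0,-1,0,-1,0.15,0,-1,0]

```text
time: 20.78
tool_pos: [0.4819, -0.1291, 0.2914]
tool_rot: [0.004, 0.689, 0.725, 0.001]
contact_force: [0.7, 0.3, -0.6]
gripper_width: -0.001
grasp_force: 0.0
```

Request:
servo_tool:
  motion: [-1,0.3,-0.4,-0.2,0,-1,0.6,-0.8,-0.2,0,-1,0.6,-0.8,-0.2,0]

```text
time: 21.15
tool_pos: [0.3785, -0.0603, 0.3104]
tool_rot: [0.001, 0.688, 0.726, 0.0]
contact_force: [-0.2, -0.2, -0.2]
gripper_width: 0.001
grasp_force: 0.0
```

```bash
python3 - <<'E'
from h import *
im2,d2=eyes.grab_frame('scene'); im3,d3=eyes.grab_frame('side')
save('g.png',np.vstack([cv2.resize(im2[110:320,170:450],(400,300)),cv2.resize(im3[110:320,190:470],(400,300))]))
for n,D in (('scene',d2),('side',d3)):
    P=cloud(n,D); X,Y,Z=[P[...,i] for i in range(3)]
    for nm,a,b,x0 in (('pas panel',-.26,-.10,.48),('act',.08,.2,.4)):
        m=(Z>.18)&(Z<.199)&(X>x0)&(X<.57)&(Y>a)&(Y<b)&(D>0)
        if nm!='act': m&=(Z>.19)
        if m.sum()>30: print(n,nm,m.sum(),cv2.fitLine((P[m][:,:2]*1000).astype(np.float32),cv2.DIST_HUBER,0,.01,.01).ravel(),np.ptp(P[m][:,0]))
E
```

```text
scene pas panel 98 [ 9.8795557e-01  1.5473780e-01  5.2438977e+02 -1.7806403e+02] 0.0881221354775823
scene act 260 [ 9.9966520e-01 -2.5875280e-02  4.8331961e+02  1.2475321e+02] 0.16944819622316187
side pas panel 54 [ 9.8184842e-01  1.8966736e-01  5.2362134e+02 -1.8467711e+02] 0.08679928397107312
side act 146 [9.9999988e-01 4.5197739e-04 4.8736255e+02 1.1876098e+02] 0.16863553268073028
```

View pics/g.png

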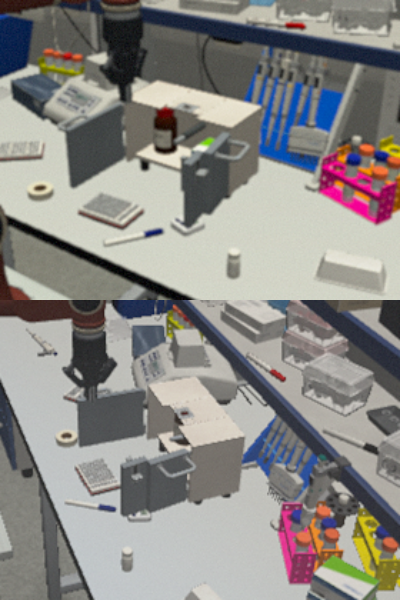

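```bash
python3 -c "
from h import *
print(job_done())"
```

```text
the job is handed in; nothing more can be done
None
```

The job is handed in after about 21 s of the 54 s: in the last pictures the plain door stands at about 90° and the bolted door slightly past square. The bolt went down to its hard stop before that door was swung open, and none of the bystanders appears to have moved.

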